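Turn the settled syrup bottle over and serve it

TASK

The syrup in the amber bottle has settled: draw the bottle up out of the sprung catch on its rail, turn it upside down and keep it so for two seconds. Then set it gently upright in the middle of the cork coaster on the serving tray and let go, without disturbing the cups, the green bottle or the jam jar.

Things in the scene. Friction and masses are not known exactly. Their poses are not given: they have to be found in the camera images.
- syrup: Amber glass bottle, red stopper (fixed on), white paper band; 205 mm tall, about 400 g. Round: foot 60 mm across up to 10 mm, waist 50 mm across at 22 to 30 mm, straight body 60 mm across from 42 to 135 mm (grip here), shoulder to a 28 mm neck at 160 mm, stopper 34 mm across from 178 to 205 mm, flat top. Origin: centre of its underside; z along its axis to the stopper.
- rail: Fixed dark wood rail block, brass ends, 120 (x) by 170 (y) by 20 mm; origin: centre of its underside. The bottle stands on its centre, held at the waist by two sprung steel catches coming in from the block's +y and -y sides, 46 mm above the origin (top 52 mm). They give way when the bottle is drawn straight up with some 5 to 12 N beyond its weight.
- tray: Fixed steel serving tray, 190 mm (x) by 260 mm (y), floor 6 mm thick, rim 12 mm high; origin at the centre of its underside.
- coaster (a point): Centre of the top of the round cork coaster (100 mm across) fixed to the tray, 10 mm above the counter, 20 mm to the -x side of the tray's centre. The two cups stand about 60 mm further along the tray's +x and 85 mm to either side.
- cup_white: White cup, 66 mm across, 55 mm tall, loose on the tray; origin at the centre of its underside.
- cup_blue: Blue cup, same size, loose on the tray at the other side; origin at the centre of its underside.
- green_bottle: Green glass bottle with a brass cap, 64 mm across, 190 mm tall, standing loose on the counter beyond the gap of rail and tray; not the one to use. Origin under its centre.
- jam_jar: Jam jar with a red lid, 72 mm across, 85 mm tall, loose beside the green bottle; origin under its centre.

How it is judged:
On the way, in this order (a step that is already met when the one before it is completed fails the run):
1. the bottle is out of the catch: its foot is over 60 mm above the rail block's underside or well away from the block ((z of syrup in the frame of rail above 0.06 m or horizontal distance between syrup and rail above 0.12 m)), for 0.1 s.
2. the bottle is upside down (its axis over 2.45 rad from upright) for 1.2 s (angle between syrup's own z axis and vertical above 2.45 rad), for 1.2 s.
At the end, for the whole second after the job is handed in: The bottle stands upright (within 0.12 rad) and still on the coaster, its centre within 30 mm of the coaster's centre, released (angle between syrup's own z axis and vertical below 0.12 rad and horizontal distance between syrup and coaster below 0.03 m and z of syrup in the frame of coaster between -0.005 and 0.006 m and linear speed of syrup below 0.02 m/s and angular speed of syrup below 0.15 rad/s); the robot touches nothing.
It fails at once if a cup shifted by over 30 mm or tipped by over 0.35 rad (distance of any of cup_white, cup_blue from where it was at the start of the episode above 0.03 m or angle between any of cup_white, cup_blue's own z axis and vertical above 0.35 rad).
It fails at once if the green bottle or the jam jar shifted by over 30 mm or tipped by over 0.35 rad (distance of any of green_bottle, jam_jar from where it was at the start of the episode above 0.03 m or angle between any of green_bottle, jam_jar's own z axis and vertical above 0.35 rad).
It fails at once if the bottle is dropped or banged on the tray (over 60 N) (contact force between syrup and tray above 60 N).
It also fails if it takes over 64 s, if anything falls off the work surface, if the arm or the gripper's body presses on something with over 40 N, if the wrist force passes 120 N, or if a joint passes its speed limit or range.

ROBOT

A 7-joint arm with a two-finger parallel gripper is mounted at the origin on the work surface. World frame = base frame: x ahead of the robot, y to its left, z up, the work surface at z = 0. Lengths are in m, angles in rad, forces in N, time in s.
With the tool pointing down it reaches from about 0.425 to 0.825 m from the base axis. Payload 3.6 kg.
Tool frame: the origin (TCP) lies midway between the tips of the shut fingers; the grasp point (between the pads) lies 19 mm behind it (arm.grasp_offset is the distance from the TCP to the grasp point, in m); z points along the fingers, y is the direction in which the jaws open and shut (so a half turn about z gives the same grasp; the last joint's range is limited). The gripper opens to 93 mm and grips with 3 to 60 N. Pads are 15 mm wide; open, the fingers measure 128 mm over their backs; the gripper's body (75 mm by 188 mm) begins 65 mm behind the grasp point.
Start: joints at [-1.244, 0.615, -0.013, 1.423, 0.008, 1.103, -0.04], TCP at [0.225, 0.61, 0.219] pointing down, gripper open.
Joint ranges: [-3.12, 3.12], [-0.3, 2.06], [-1.34, 1.32], [0.26, 2.42], [-1.36, 4.5], [0.01, 1.98], [-2.84, 2.84]. Speed limits (rad/s): [2.79, 2.79, 3.14, 3.14, 3.14, 3.14, 3.14].

INTERFACE

Orientations are given as a rotation vector (axis times angle).
In Python, from station import arm, gripper_to, sensors, viewer gives the robot as it stands. Calls block until the motion is done:
- arm.movep(position, orientation): joint-space move of the TCP to a pose.
- arm.servo_line(position, rotation=None, velocity=0.15, threshold=None): straight line of the TCP; rotation=None keeps the orientation; velocity is the mean speed in m/s. With threshold (N) it stops when the force on the tool has changed by that much, and returns True; else False.
- arm.move_j(angles): joint-space move.
- gripper_to(opening): finger opening in m; the grip force is fixed at half the most; returns when the fingers have stopped.
- arm.wait(seconds).
- arm.solve_ik(position, orientation): joint angles nearest the present ones, or None.
- sensors.sense(): the state.
- viewer.get_image(name): name is "side" or "top"; returns the picture (480x640x3 uint8, blue, green, red); there is no depth.
- viewer.get_calibration(name): a dict with "fov_y" (degrees; the focal length in pixels is half the picture's height over the tangent of half this angle, whatever the lens; pixels are square), "cx", "cy" (the principal point, pixels), "extrinsics" (4x4, takes a point from camera to world coordinates). Camera axes: x right, y down, z forward; pixel columns grow to the right and rows downward; lengths in m; the calibration is good to about 2 mm. A picture is of the moment at which its call begins. get_calibration takes no time and is no camera call.
A pose or a line that the arm cannot do raises arm.IKError and nothing moves.
- arm.hand_in(): hands the job in, once; it reports no verdict.
The state is a dict: "t": time; "q": joint angles; "dq": joint speeds; "effort": joint torques, N m; "position": TCP position; "eef_rot": TCP orientation; "ft_force": force on the tool from outside, world axes, zero at the start; "torque": the same for the moment, N m; "gripper_width": finger opening in m.
Only numpy, scipy, OpenCV 4.12 (cv2) and the standard library are available. Lean on these libraries where they do the work, as an engineer would, in place of code of your own. Each camera call takes 0.05 s, during which the arm holds its last target. There are 200 camera calls.

## Working session

There is one attempt and no reset: what is moved stays moved. The work goes in short steps, each a Python script; the robot and the scene stay as the last script left them, time stands still between calls to the robot, and variables do not carry over. Pictures are saved under pics/ and viewed, about 8 in all and at most 12, crops included, and the job is handed in when it is done.

```bash
ls; mkdir -p pics
python3 - <<'E'
from station import arm,sensors,viewer
import cv2,numpy as np
for n in("side","top"):
    cv2.imwrite(f"pics/{n}0.png",viewer.get_image(n)); c=viewer.get_calibration(n); print(n,c)
s=sensors.sense();print(s["t"],s["position"],s["eef_rot"],s["ft_force"])
E
```

```text
pics
side {'fov_y': 55.312239262399686, 'cx': 326.73147535035037, 'cy': 239.05438043240028, 'extrinsics': array([[ 0.80181714, -0.29994527,  0.51683856,  0.23266862],
       [-0.59756021, -0.40727484,  0.69068734, -0.5815716 ],
       [ 0.00332694, -0.86264711, -0.50579531,  0.47933368],
       [ 0.        ,  0.        ,  0.        ,  1.        ]])}
top {'fov_y': 44.558488109760496, 'cx': 319.8196861469604, 'cy': 241.43441160342172, 'extrinsics': array([[-0.0053451 , -0.98918417,  0.14658142,  0.54930577],
       [-0.9997755 ,  0.00829171,  0.01949858,  0.01464579],
       [-0.02050309, -0.14644429, -0.98900642,  1.10350723],
       [ 0.        ,  0.        ,  0.        ,  1.        ]])}
0.1 [0.22432328 0.60931306 0.21761353] [-0.55112363 -3.09248719  0.00352326] [0.32717579 0.64815997 0.70163202]
```

View pics/side0.png

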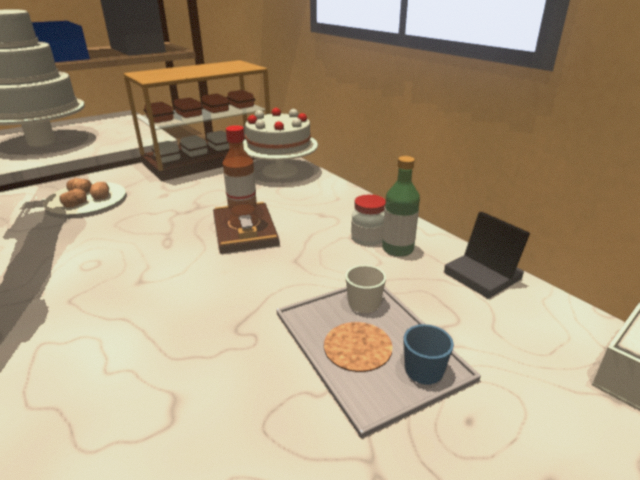

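View pics/top0.png

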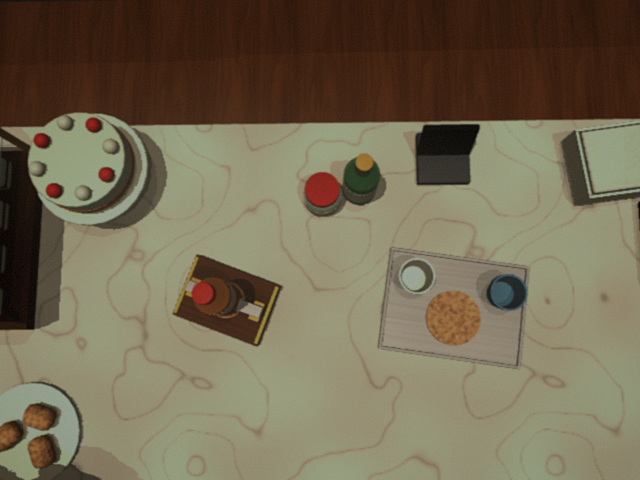

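The top view shows the bottle on the rail with its stopper at (204,292), the coaster at (453,317), the cups at (416,275) and (507,292), the jar at (323,190), and the green bottle's cap at (364,162). In the side view the stopper is at (235,136) and the coaster at (358,346).

```bash
cat > h.py <<'E'
import cv2,numpy as np
from station import arm,gripper_to,sensors,viewer
from scipy.spatial.transform import Rotation as R
def ray(n,uv):
    c=viewer.get_calibration(n);f=240/np.tan(np.radians(c["fov_y"])/2);E=c["extrinsics"]
    d=E[:3,:3]@[(uv[0]-c["cx"])/f,(uv[1]-c["cy"])/f,1];return E[:3,3],d/np.linalg.norm(d)
def plane(n,uv,z):
    o,d=ray(n,uv);return o+d*(z-o[2])/d[2]
def tri(a,b):
    (o,d),(p,e)=ray("side",a),ray("top",b)
    s=np.linalg.lstsq(np.c_[d,-e],p-o,rcond=None)[0];x,y=o+s[0]*d,p+s[1]*e
    return (x+y)/2,np.linalg.norm(x-y)
def blob(img,lo,hi,box):
    x0,y0,x1,y1=box;m=cv2.inRange(cv2.cvtColor(img[y0:y1,x0:x1],cv2.COLOR_BGR2HSV),lo,hi)
    c=max(cv2.findContours(m,cv2.RETR_EXTERNAL,cv2.CHAIN_APPROX_NONE)[0],key=cv2.contourArea)
    return c.reshape(-1,2)+[x0,y0]
def toolR(yaw,pitch,roll=0):
    "tool z horizontal along yaw, pitched down by pitch, jaws (y) horizontal at roll 0; roll about tool z"
    z=np.array([np.cos(yaw)*np.cos(pitch),np.sin(yaw)*np.cos(pitch),-np.sin(pitch)])
    y=np.array([-np.sin(yaw),np.cos(yaw),0]);x=np.cross(y,z)
    return R.from_matrix(np.c_[x,y,z])*R.from_rotvec([0,0,roll])
E
python3 - <<'E'
from h import *
S=cv2.imread("pics/side0.png");T=cv2.imread("pics/top0.png")
# coaster
for n,I,b in(("side",S,(310,310,400,380)),("top",T,(420,285,485,350))):
    c=blob(I,(5,90,90),(25,255,255),b);w=np.array([plane(n,p,.010) for p in c])
    e=cv2.minEnclosingCircle((w[:,:2]*1000).astype(np.float32)); print("coaster",n,np.round(e,1) if 0 else e,cv2.contourArea(c))
# stopper
red=[]
for n,I,b in(("side",S,(215,115,255,155)),("top",T,(185,275,222,310))):
    c=blob(I,(0,150,90),(6,255,255),b);(u,v),r=cv2.minEnclosingCircle(c);m=c.mean(0);print("red",n,(u,v),r,c.min(0),c.max(0))
    red.append((u,v))
    print(" at mid height",plane(n,(u,v),.2115), "circle")
print(tri(*red))
# jar, green cap, cups (top)
for nm,b,lo,hi,z in(("jar",(295,165,345,212),(0,150,60),(8,255,255),.085),("cap",(350,150,380,175),(10,100,80),(30,255,255),.19),("blue",(480,265,535,318),(90,80,20),(120,255,255),.05)):
    c=blob(T,lo,hi,b);print(nm,plane("top",cv2.minEnclosingCircle(c)[0],z))
print("white",plane("top",(416,275),.05))
# brass ends
H=cv2.cvtColor(T,cv2.COLOR_BGR2HSV)
for b in((165,250,205,325),(250,280,290,350)):
    c=blob(T,(20,120,90),(35,255,255),b);r=cv2.minAreaRect(c);print("brass",r,plane("top",r[0],.02))
B=[plane("top",p,.02) for p in((196,255),(282,288),(259,346),(174,314))];print("block corners",np.round(B,3).tolist(),np.mean(B,0))
B=[plane("top",p,.012) for p in((391,248),(527,265),(518,367),(379,347))];print("tray corners",np.round(B,3).tolist(),np.mean(B,0))
cv2.imwrite("pics/crop.png",np.hstack([cv2.resize(T[240:360,160:300],None,fx=4,fy=4)[:, :],]))
E
```

```text
coaster side ((566.6365966796875, -210.9322052001953), 51.04172134399414) 2599.5
coaster top ((567.6176147460938, -208.4731903076172), 50.29259490966797) 2277.5
red side (234.7586212158203, 133.0689697265625) 10.119778633117676 [226 125] [243 142]
 at mid height [0.60385113 0.20835027 0.2115    ] circle
red top (201.7413787841797, 292.82757568359375) 11.307398796081543 [192 282] [213 304]
 at mid height [0.60372973 0.21290333 0.2115    ] circle
(array([0.60474749, 0.21272077, 0.21021759]), np.float64(0.0020969369268929857))
jar [0.79458135 0.03067219 0.085     ]
cap [ 0.81310791 -0.03889027  0.19      ]
blue [ 0.60859688 -0.28326282  0.05      ]
white [ 0.64302091 -0.13713286  0.05      ]
brass ((188.68966674804688, 285.77587890625), (10.027548789978027, 59.60820770263672), 21.801406860351562) [0.62865124 0.28013941 0.02      ]
brass ((265.7930908203125, 314.730712890625), (3.7824506759643555, 60.51921081542969), 20.85445785522461) [0.5744179  0.13614473 0.02      ]
block corners [[0.686, 0.268, 0.02], [0.623, 0.106, 0.02], [0.518, 0.148, 0.02], [0.577, 0.306, 0.02]] [0.60101995 0.2071307  0.02      ]
tray corners [[0.698, -0.097, 0.012], [0.664, -0.349, 0.012], [0.478, -0.322, 0.012], [0.515, -0.071, 0.012]] [ 0.58841086 -0.20988247  0.012     ]
```

View pics/crop.png

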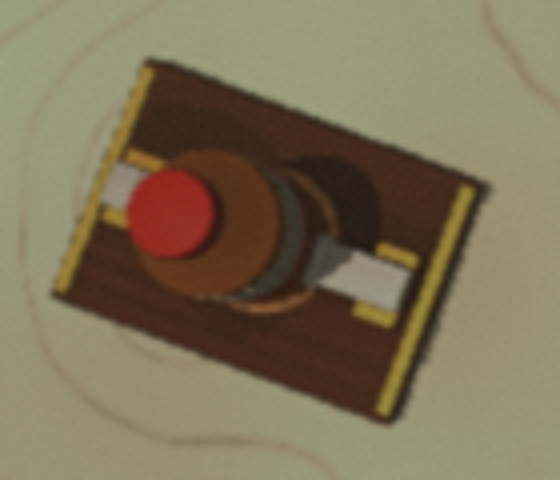

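Bottle axis is at about (0.603, 0.209), the coaster at (0.567, −0.210), and both views agree. The block is yawed about −20.6°. Plan: grip horizontally and invert by rolling about the tool axis. I'll check IK for that first.

Run:
```python
from h import *
b=np.array([.603,.208]);c=np.array([.567,-.210])
def ik(xy,z,yaw,pitch,roll,back=0):
    r=toolR(yaw,pitch,roll);zt=r.apply([0,0,1]);p=np.array([*xy,z])+zt*(arm.grasp_offset-back)
    return arm.solve_ik(p,r.as_rotvec())
print(arm.grasp_offset)
f=lambda q:None if q is None else np.round(q,2).tolist()
for pitch in(0,.2,.4,.6):
  for yaw in(-.8,-.36,0,.33,.7):
    for roll in(0,np.pi):
      qs=[ik(b,.125,yaw,pitch,roll),ik(b,.125,yaw,pitch,roll,.11),ik(b,.35,yaw,pitch,roll)]
      qc=[ik(c,.115,yaw-.6,pitch,roll),ik(c,.115,yaw-.6,pitch,roll,.11),ik(c,.35,yaw-.6,pitch,roll)]
      print(pitch,yaw,round(roll,1),[q is not None for q in qs+qc],f(qs[0]),f(qc[0]))
for x in(.45,.55,.65):
  for z in(.3,.4,.5): print(x,z,[(p,r,f(ik((x,0),z,0,p,r))) for p in(0,-.2) for r in(0,3.14)])
```

```text
0.0188
0 -0.8 0 [True, True, True, True, True, True] [-1.35, 1.36, 0.85, 1.81, 1.03, 0.84, -1.14] [-0.8, 1.5, 1.02, 1.96, 1.01, 0.57, -1.22]
0 -0.8 3.1 [True, True, True, True, True, True] [-0.63, 1.17, -0.36, 1.79, 1.63, 1.9, 1.79] [-0.1, 1.14, -0.16, 1.94, 1.58, 1.71, 1.64]
0 -0.36 0 [True, True, True, True, True, True] [-1.33, 1.35, 0.79, 2.16, 1.95, 0.88, -2.03] [-0.08, 1.17, -0.09, 2.27, 2.03, 1.78, -1.8]
0 -0.36 3.1 [True, True, True, True, True, True] [-0.74, 1.12, -0.12, 2.14, 1.98, 1.72, 1.5] [-0.15, 1.17, 0.01, 2.27, 2.02, 1.7, 1.29]
0 0 0 [True, False, True, False, False, False] [-0.92, 1.23, 0.37, 2.36, 2.41, 1.64, -2.11] None
0 0 3.1 [True, False, True, False, False, False] [-0.92, 1.23, 0.37, 2.36, 2.41, 1.64, 1.03] None
0 0.33 0 [False, False, False, False, False, False] None None
0 0.33 3.1 [False, False, False, False, False, False] None None
0 0.7 0 [True, False, True, True, False, True] [0.64, 1.61, -1.16, 2.32, 3.62, 1.06, -0.31] [1.44, 1.71, -1.22, 2.34, 3.62, 0.86, -0.19]
0 0.7 3.1 [True, False, True, True, False, True] [0.55, 1.47, -0.97, 2.32, 3.72, 1.19, 2.59]
[... 3967 characters left out ...]
one)]
0.55 0.4 [(0, 0, None), (0, 3.14, None), (-0.2, 0, None), (-0.2, 3.14, None)]
0.55 0.5 [(0, 0, None), (0, 3.14, None), (-0.2, 0, None), (-0.2, 3.14, None)]
0.65 0.3 [(0, 0, None), (0, 3.14, None), (-0.2, 0, None), (-0.2, 3.14, None)]
0.65 0.4 [(0, 0, [0.59, 0.6, -0.95, 2.37, 2.9, 1.31, -1.01]), (0, 3.14, [0.69, 0.7, -1.15, 2.37, 2.85, 1.35, 2.3]), (-0.2, 0, [0.54, 0.78, -0.94, 2.4, 3.08, 1.66, -0.94]), (-0.2, 3.14, [0.45, 0.72, -0.77, 2.4, 3.08, 1.65, 2.07])]
0.65 0.5 [(0, 0, [-0.94, 0.43, 1.23, 2.28, 3.43, 0.98, -2.15]), (0, 3.14, [0.8, 0.4, -1.14, 2.24, 2.79, 0.98, 2.16]), (-0.2, 0, [-0.7, 0.49, 0.92, 2.34, 3.21, 1.33, -2.0]), (-0.2, 3.14, [0.72, 0.58, -1.15, 2.3, 2.94, 1.36, 2.21])]
```

```bash
cat >> h.py <<'E'
PITCH=.2
def pose(xy,z,yaw,roll=np.pi,back=0,pitch=PITCH):
    r=toolR(yaw,pitch,roll);return np.array([*xy,z])+r.apply([0,0,1])*(arm.grasp_offset-back),r.as_rotvec()
def st(m=""):
    s=sensors.sense();print(m,round(s["t"],2),np.round(s["position"],4),np.round(s["q"],2),np.round(s["ft_force"],1),round(s["gripper_width"],4));return s
b=(.603,.208);c=(.567,-.210);YB=-.6;YC=-1.2;ZG=.125
E
python3 - <<'E'
from h import *
gripper_to(.093)
arm.movep(*pose(b,.30,YB,back=.13));st("hi")
arm.servo_line(pose(b,ZG,YB,back=.13)[0],velocity=.12);s=st("low")
I=[viewer.get_image(n) for n in("side","top")]
cv2.imwrite("pics/pre.png",cv2.resize(np.hstack(I),(800,300)))
E
```

```text
hi 2.15 [0.513  0.2698 0.3221] [-0.67  0.71 -0.67  1.96  1.49  1.87  2.07] [ 0.3  0.4 -0.4] 0.0929
low 3.76 [0.5131 0.2697 0.1478] [-0.72  1.03 -0.58  2.    1.55  1.87  1.73] [-0.2 -0.3 -0.7] 0.0932
```

View pics/pre.png

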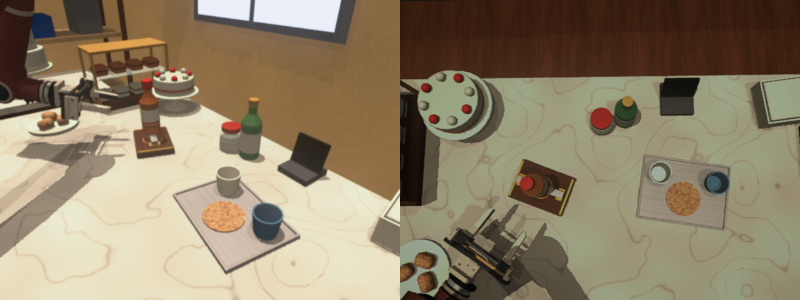

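The open fingers point at the bottle from the lower left (top view about (500,235) of the montage), and nothing has been disturbed. Next I approach, grip and lift.

Run:
```python
from h import *
hit=arm.servo_line(pose(b,ZG,YB)[0],velocity=.08,threshold=8);st(f"at {hit}")
if not hit:
    gripper_to(0.0);s=st("grip")
    if .05<s["gripper_width"]<.068:
        p=s["position"]
        arm.servo_line(p+[0,0,.03],velocity=.03);st("up30")
        arm.servo_line(p+[0,0,.20],velocity=.12);st("up")
I=[viewer.get_image(n) for n in("side","top")]
cv2.imwrite("pics/lift.png",cv2.resize(np.hstack(I),(800,300)))
```

```text
at False 5.63 [0.618  0.1982 0.1212] [-0.53  1.06 -0.49  1.98  1.79  1.75  1.8 ] [-0.3  0.8 -0.2] 0.0928
grip 6.28 [0.6185 0.1982 0.1216] [-0.53  1.06 -0.49  1.98  1.79  1.75  1.8 ] [1.7 1.4 0.9] 0.0592
up30 7.43 [0.6187 0.198  0.1524] [-0.53  1.   -0.5   1.99  1.77  1.74  1.85] [ 0.8  0.6 -2.5] 0.0592
up 9.0 [0.6184 0.198  0.3206] [-0.48  0.69 -0.57  1.95  1.68  1.68  2.17] [-0.3  0.2 -5.3] 0.0593
```

View pics/lift.png

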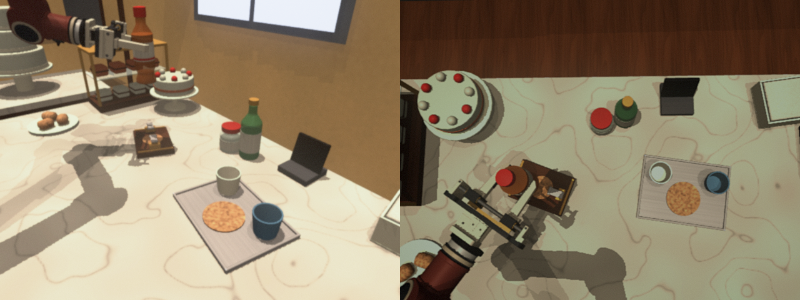

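The bottle is out of the catch, upright in the gripper. Next I invert it by turning the last joint by −π, hold it, and check.

```bash
cat >> h.py <<'E'
def stopper(boxes,tag):
    uv=[]
    for (n,bx) in zip(("side","top"),boxes):
        I=viewer.get_image(n);cv2.imwrite(f"pics/{tag}_{n}.png",I)
        k=blob(I,(0,150,60),(6,255,255),bx);uv.append(cv2.minEnclosingCircle(k)[0])
    print(tag,np.round(uv,1).tolist(),*tri(*uv))
E
python3 - <<'E'
from h import *
try: stopper(((200,5,245,45),(150,255,225,310)),"st1")
except Exception as e: print(e)
s=st();p=s["position"]
arm.servo_line(p+[0,0,.06],velocity=.1);q=np.array(sensors.sense()["q"])
for k in(1,2):
    q2=q.copy();q2[6]-=k*np.pi/2;arm.move_j(q2);st(f"roll{k}")
arm.wait(1.0)
I=[viewer.get_image(n) for n in("side","top")]
cv2.imwrite("pics/inv.png",cv2.resize(np.hstack(I),(800,300)))
arm.wait(1.3);st("held")
E
```

```text
st1 [[222.5, 18.5], [167.2, 284.7]] [0.60241987 0.21023168 0.4088669 ] 0.00164631888310527
 9.2 [0.6185 0.1981 0.3209] [-0.48  0.69 -0.57  1.95  1.68  1.68  2.17] [ 0.2 -0.9 -4.8] 0.0594
roll1 11.34 [0.6183 0.1978 0.3798] [-0.46  0.6  -0.59  1.9   1.65  1.65  0.74] [ 0.7  0.7 -3. ] 0.0594
roll2 12.74 [0.6183 0.1978 0.3803] [-0.46  0.6  -0.59  1.9   1.65  1.65 -0.84] [ 0.3  0.1 -4.5] 0.0594
held 15.14 [0.6183 0.1978 0.3803] [-0.46  0.6  -0.59  1.9   1.65  1.65 -0.84] [-0.6 -0.3 -4.8] 0.0592
```

View pics/inv.png

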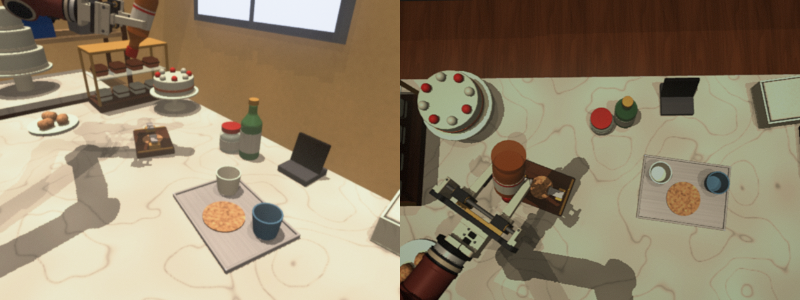

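The bottle is inverted (foot up in the top view), and the earlier stopper triangulation gave no slip (0.409 against 0.410 expected). I'll pitch the tool up to deepen the inversion for margin, hold again, then turn back and move above the coaster.

Run:
```python
from h import *
q0=np.array(sensors.sense()["q"])
g=(.603,.208)
for pt in(-.2,-.1,0.):
    P=pose(g,.40,YB,roll=0,pitch=pt)
    q=arm.solve_ik(*P)
    print(pt,q is not None and np.round(q,2))
    if q is not None and np.abs(np.array(q)-q0).max()<.9:
        arm.movep(*P);arm.wait(2.3);st("deep")
        cv2.imwrite("pics/deep.png",viewer.get_image("top"))
        arm.move_j(q0);break
q0[6]+=np.pi/2;arm.move_j(q0);q0[6]+=np.pi/2;arm.move_j(q0);st("back up")
arm.wait(.3)
P=pose(c,.36,YC);q=arm.solve_ik(*P);print(np.round(q,2))
arm.movep(*P);arm.wait(.3);st("over coaster")
I=[viewer.get_image(n) for n in("side","top")]
for n,i in zip(("side","top"),I):cv2.imwrite(f"pics/over_{n}.png",i)
cv2.imwrite("pics/over.png",cv2.resize(np.hstack(I),(800,300)))
```

```text
-0.2 [-0.58  0.74 -0.41  1.98  1.87  1.95 -1.04]
deep 17.82 [0.6182 0.1976 0.4038] [-0.58  0.74 -0.41  1.98  1.87  1.95 -1.04] [-0.4 -0.9 -4.7] 0.0592
back up 21.06 [0.6183 0.1978 0.3803] [-0.46  0.6  -0.59  1.9   1.65  1.65  2.3 ] [ 0.3  0.2 -4.3] 0.0595
[ 0.1   0.54 -0.41  2.07  1.67  1.52  2.16]
over coaster 23.21 [ 0.574  -0.2265  0.3562] [ 0.1   0.54 -0.41  2.07  1.67  1.52  2.16] [-0.3  1.  -4.6] 0.0594
```

View pics/over.png

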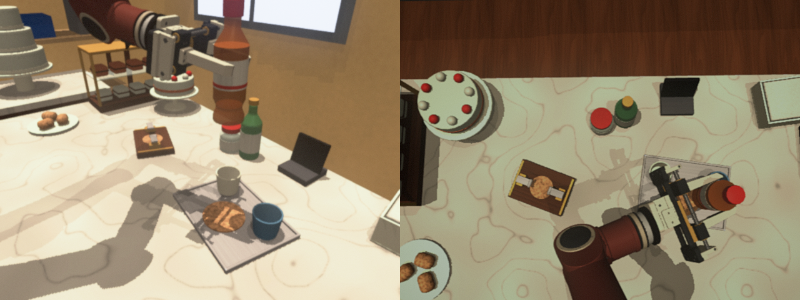

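The bottle hangs upright over the coaster and clear of the cups, and the rail is empty. I lower it to just above the coaster and check alignment.

Run:
```python
from h import *
p=sensors.sense()["position"]
arm.servo_line([p[0],p[1],.135],velocity=.12);st("near")
I=[viewer.get_image(n) for n in("side","top")]
for n,i in zip(("side","top"),I):cv2.imwrite(f"pics/near_{n}.png",i)
try: stopper(((330,120,460,260),(430,270,560,370)),"st2")
except Exception as e: print(e)
cv2.imwrite("pics/near.png",np.hstack([cv2.resize(I[0][100:420,250:500],(400,512)),cv2.resize(I[1][220:400,380:560],(400,400),)[:400].copy() if 0 else cv2.resize(I[1][200:424,380:555],(400,512))]))
```

```text
near 25.3 [ 0.574  -0.2268  0.1357] [ 0.05  0.99 -0.34  2.14  1.79  1.64  1.68] [ 0.1  0.2 -4. ] 0.0594
st2 [[368.5, 212.0], [482.7, 315.5]] [ 0.56933844 -0.21083943  0.22494998] 0.0068139005825421225
```

View pics/near.png

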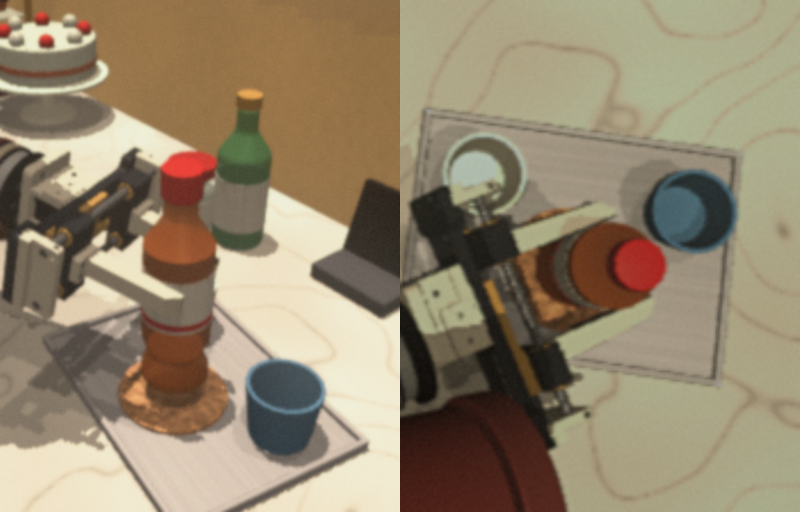

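The stopper is at about (0.569, −0.211), though the side mask merged with the jam lid behind it. The bottle is upright and centred on the coaster. I lower it gently with a force stop.

Run:
```python
from h import *
p=sensors.sense()["position"]
arm.servo_line([p[0],p[1],.118],velocity=.04);st()
hit=arm.servo_line([p[0],p[1],.106],velocity=.012,threshold=3.5);s=st(f"touch {hit}")
if hit and abs(s["position"][2]-.1116)<.005:
    gripper_to(.093);arm.wait(.3);st("open")
    arm.servo_line(pose(c,.115,YC,back=.10)[0]*[1,1,0]+[0,0,s["position"][2]+.02],velocity=.06);st("back")
I=[viewer.get_image(n) for n in("side","top")]
for n,i in zip(("side","top"),I):cv2.imwrite(f"pics/rel_{n}.png",i)
cv2.imwrite("pics/rel.png",cv2.resize(np.hstack(I),(800,300)))
```

```text
26.07 [ 0.5738 -0.2269  0.1177] [ 0.04  1.03 -0.34  2.13  1.8   1.65  1.65] [ 0.5  0.8 -4.7] 0.0589
touch True 26.73 [ 0.5742 -0.227   0.1115] [ 0.04  1.04 -0.33  2.13  1.81  1.65  1.64] [0.8 0.3 3.7] 0.059
open 27.77 [ 0.5736 -0.2264  0.1087] [ 0.04  1.04 -0.34  2.13  1.8   1.65  1.64] [-0.3  0.2  1.1] 0.0932
back 29.59 [ 0.5381 -0.1362  0.1315] [-0.11  1.01 -0.42  2.17  1.59  1.72  1.59] [-0.1  0.2 -0.2] 0.0929
```

View pics/rel.png

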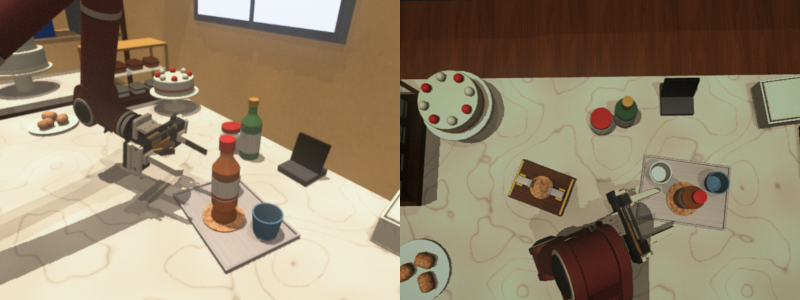

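The bottle stands upright and released on the coaster, and the fingers are clear. I back away, do a numeric check, then hand in.

Run:
```python
from h import *
p=sensors.sense()["position"]
try: arm.servo_line(p+[0,0,.15],velocity=.15)
except arm.IKError: print("no lift")
st("clear");arm.wait(.5)
stopper(((340,205,378,252),(460,290,505,330)),"fin")
T=cv2.imread("pics/fin_top.png")
for nm,bx,lo,hi,z in(("jar",(295,165,345,212),(0,150,60),(8,255,255),.085),("cap",(350,150,380,175),(10,100,80),(30,255,255),.19),("blue",(480,265,535,318),(90,80,20),(120,255,255),.05)):
    print(nm,plane("top",cv2.minEnclosingCircle(blob(T,lo,hi,bx))[0],z).round(3))
T0=cv2.imread("pics/top0.png");print("white cup diff",cv2.absdiff(T,T0)[255:298,398:436].mean())
arm.hand_in()
```

```text
clear 30.84 [ 0.5379 -0.1363  0.2808] [-0.07  0.69 -0.49  2.16  1.53  1.69  1.91] [ 0.2 -0.9 -0.5] 0.0929
fin [[363.3, 229.1], [478.3, 314.7]] [ 0.56854848 -0.2083476   0.2007758 ] 0.0005470953975433041
jar [0.795 0.031 0.085]
cap [ 0.814 -0.039  0.19 ]
blue [ 0.611 -0.3    0.05 ]
white cup diff 11.906772745818033
the job is handed in; nothing more can be done
```

The bottle is standing upright and released on the coaster, and the job is handed in at about 31 s of the 64 s allowed; hand-in reports no verdict.

I gripped it from the side, drew it straight up out of the catch and turned it over. It was held upside down for over 2 s, then for about another 2 s with the tool pitched to bring it close to fully inverted. I then turned it back upright, lowered it until a light touch stopped the arm, let go and backed off.

**Last checks**
- **Bottle position:** the stopper was at (0.569, −0.208) in the last pictures, about 2 to 3 mm from the coaster's centre at (0.567, −0.210). The two views agreed within 1 mm, and the earlier picture after release showed it upright.
- **Touchdown:** contact came at the expected height. The wrist force changed by about 8 N, against the 60 N limit.
- **Jam jar and green bottle:** unmoved within 1 mm.

**Checks that disagreed or were weak**
- **Blue cup:** its colour mask read 17 mm further along −y than at the start. The bottle's stopper and shadow may have affected the mask. The picture after release showed the cup standing in its place, and nothing touched it that I noticed.
- **White cup:** I only compared pictures of it. The difference was moderate (a mean of 12 grey levels), possibly from shadows, and it looked unmoved.
- **Stopper reading just before placing:** this one was spoiled because the side view merged it with the jam lid behind. I relied on the visual check and the final reading instead.

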